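Start the last self-tapping lid screw

ROBOT

A 6-joint arm with a two-finger parallel gripper is mounted at the origin on a cart in front of the work surface, level with it; the furniture and walls round the work are solid. World frame = base frame: x ahead of the robot, y to its left, z up, the work surface at z = 0. Lengths are in m, angles in degrees, forces in N, time in s.
With the tool pointing down it reaches from about 0.25 to 0.725 m from the base axis. Payload 9.7 kg.
Tool frame: the origin (TCP) lies at the very end of the fingers, on their centre line; the grasp point (between the pads) lies 19 mm behind it (bot.grip_depth is the distance from the TCP to the grasp point, in m); z points along the fingers, y is the direction in which the jaws open and shut (so a half turn about z gives the same grasp; the last joint's range is limited). The gripper opens to 85 mm and grips with 20 to 120 N. Pads are 22 mm wide; open, the fingers measure 114 mm over their backs; the gripper's body (76 mm by 85 mm) begins 54 mm behind the grasp point. The pads swing forward as they close: fully open they stand 13 mm farther back than shut.
Start: joints at [72.536, 4.979, 10.078, 95.1, 0, 90], TCP at [0.165, 0.525, 0.231] pointing down, gripper open.
Joint ranges: [-179.16, 179.16], [-48.56, 103.87], [-65.8, 70.77], [-126.05, 130.52], [-82.76, 87.17], [-180, 180]. Speed limits (degrees/s): [127.2, 127.2, 147.25, 180, 180, 180].

INTERFACE

Orientations are given as [roll, pitch, yaw] about the fixed x, y, z axes, in that order (R = Rz(yaw) Ry(pitch) Rx(roll)).
In Python, from workcell import telemetry, optics, order, bot gives the robot as it stands. The module is installed in compiled form; this text tells all that it offers.
- The arm moves only by the shell command python3 -m inch 'ROWS' [FORCE]. ROWS is JSON, a list of rows, each a list of 7 numbers: the shift along the tool's x, y, z in m, then the turn, a rotation vector about the tool's x, y, z in rad, then the closure, from 0 (fully open) to 1 (shut). In form: [[tx, ty, tz, rx, ry, rz, grip], ...]. A call has 1 to 12 rows; each row is the pose to reach, as a shift and turn from the pose commanded when the call began, along the tool's axes at that moment; what a row does not reach only later rows make up. A row lasts 1/12 s, in which the tool goes at most 41.7 mm and 7.16 degrees, less where a joint would pass 70% of its speed; a pose out of reach is approached as far as the arm can. A call with a gripper value outside its range is refused whole. The fingers move at their own pace and stop on an object; FORCE is the grip in N (left out, the last holds). Time passes only in rows, so rows that repeat a pose let the fingers close. It gives the time, the measured TCP pose, the force and the opening at its end, in the units of the state.
- telemetry.get_obs(): the state, without advancing time (a new reading comes with each control period).
- optics.camera(name): name is "side" or "top"; returns (picture, depth): 384x512x3 uint8, red, green, blue; 384x512 float32, m along the optical axis (not along the pixel's ray), 0 where there is no reading.
- optics.camera_info(name): a dict with "camera_matrix" (3x3 intrinsics, pixels), "k1" (the pictures are not rectified: a ray, as slopes to the right and down, at radius r is drawn at 1 + k1 r^2 times it, then the intrinsics apply), "xyz" and "attitude" of the camera in the world. Camera axes: x right, y down, z forward; pixel columns grow to the right and rows downward; lengths in m; the calibration is good to about 2 mm. A picture is of the moment at which its call begins. camera_info takes no time and is no camera call.
- order.job_done(): hands the job in, once; it reports no verdict.
The state is a dict: "time": time; "q": joint angles; "qd": joint speeds; "joint_efforts": joint torques, N m; "ee_pos": TCP position; "tcp_rot": TCP orientation; "wrist_force": force on the tool from outside, world axes, zero at the start; "torque": the same for the moment, N m; "opening": finger opening in m.
Only numpy, scipy, OpenCV 4.12 (cv2) and the standard library are available. Lean on these libraries where they do the work, as an engineer would, in place of code of your own. Each camera call takes 0.05 s, during which the arm holds its last target. There are 200 camera calls.

TASK

One of the small grey boxes on the worktop still has its blue wing-headed self-tapping lid screw standing up loose in its pilot hole; the lid screws of the other boxes are already down. Start that screw's thread: push it firmly straight down and, while you keep pushing, turn it about a quarter turn clockwise (seen from above). Then let go, leaving it standing upright in its hole.

Things in the scene. Friction and masses are not known exactly. Their poses are not given: they have to be found in the camera images.
- screw: loose screw upright in its pilot hole: steel shank 14 mm thick, on it a blue wing head, a flat blade 36 mm long (screw's x), 12 mm thick (y), 34 mm high, over a 20 mm round collar. Origin at the shank's tip, z up; collar 48 to 54 mm, blade 54 to 88 mm above it. At the start the blade's top is 118 mm above the worktop and the collar 18 mm above the lid. Grip the blade's two flat faces.
- pilot (a point): mouth of the pilot hole, the centre of the aluminium lid, 60 mm above the worktop; z up. The grey box (84 x 84 x 60 mm, with lugs 56 mm either way along x) is fixed. A like box with its screw down (head top 40 mm above its lid) stands some 12 cm beside it, and one on the far side of the 390 mm tall sieve shaker; nothing to do on those.
- seat (a joint): how far (m) the material under the screw's tip is pressed down: 0 free, 0.014 at its stop. It is springy, 1.5 N per mm of push, and comes back up when released.
- thread (a joint): thread cut so far (rad): 0 at the start, grows as the screw turns clockwise seen from above, 2.6 at most, does not run back. It grows only while the screw is pushed down with over about 4 N (3 mm), fully from about 8 N; with less, the tip slips and the screw spins in place. Right is a push of 8 to 10 mm (12 to 15 N) held through the turn. Turning takes under 0.1 N m.
Things that resemble listed ones, but are neither listed nor needed, are in the scene too. What is shaped like the screw but red is not meant. What is shaped like the part that bears pilot but brown is not meant.

How it is judged (in metres and radians):
On the way, in this order (a step that is already met when the one before it is completed fails the run):
1. the screw is pushed down firmly, before it is turned (value of joint seat above 0.003 m and value of joint thread below 0.6 rad), for 0.1 s.
2. the screw is turned clockwise about a quarter turn under push, so that it cuts its first thread (value of joint seat above 0.003 m and value of joint thread above 0.9 rad), for 0.1 s.
At the end, for the whole second after the job is handed in: 52 to 130 degrees of thread cut, and the screw stands at rest in its pilot hole, its tip within 10 mm of the hole's axis and below 40 mm above the worktop, upright within 10 degrees (value of joint thread between 0.9 and 2.3 rad and horizontal distance between screw and pilot below 0.01 m and height (world z) of screw below 0.04 m and angle between screw's own z axis and vertical below 0.17 rad and linear speed of screw below 0.02 m/s); the robot touches nothing.
It fails at once if the screw is pulled out of its hole (its tip more than 50 mm above the worktop) (height (world z) of screw above 0.05 m).
It also fails if it takes over 32 s, if anything falls off the work surface, if the arm or the gripper's body presses on something with over 40 N, if the wrist force passes 120 N, or if a joint passes its speed limit or range.

## Working session

There is one attempt and no reset: what is moved stays moved. The work goes in short steps, Python scripts to look and compute and a shell command to move; the robot and the scene stay as the last step left them, time stands still between calls to the robot, and variables do not carry over. Pictures are saved under pics/ and viewed, about 8 in all and at most 12, crops included, and the job is handed in when it is done.

```bash
mkdir -p pics
cat > h.py <<'E'
import numpy as np, cv2
from scipy.spatial.transform import Rotation as R
from workcell import telemetry, optics, order, bot
def info(n):
    i=optics.camera_info(n); a=np.array(i["attitude"],float)
    return np.array(i["camera_matrix"]),i["k1"],np.array(i["xyz"]),R.from_euler('xyz',a,degrees=True).as_matrix()
def ray(n,u,v):
    K,k1,t,A=info(n)
    p=cv2.undistortPoints(np.array([[[u,v]]],float),K,np.array([k1,0,0,0,0.]))[0,0]
    return t,A@np.array([p[0],p[1],1.])
def pt(n,u,v,d): t,r=ray(n,u,v); return t+d*r
def atz(n,u,v,z): t,r=ray(n,u,v); return t+r*(z-t[2])/r[2]
def shot(n,f):
    p,d=optics.camera(n); cv2.imwrite(f'pics/{f}.png',p[:,:,::-1]); np.save(f'pics/{f}.npy',d); return p,d
E
python3 - <<'E'
from h import *
for n in("side","top"):
    print(optics.camera_info(n)); shot(n,n+"0")
a=cv2.imread('pics/side0.png');b=cv2.imread('pics/top0.png')
o=telemetry.get_obs();print({k:np.round(o[k],3) for k in("time","ee_pos","tcp_rot","wrist_force","opening")})
E
```

```text
{'camera_matrix': array([[398.73874927,   0.        , 250.83566648],
       [  0.        , 398.73874927, 195.6094455 ],
       [  0.        ,   0.        ,   1.        ]]), 'k1': -0.011031945392697385, 'xyz': array([0.51433476, 0.96384812, 0.6230738 ]), 'attitude': array([-1.30789302e+02, -1.04220959e-01,  1.75290994e+02])}
{'camera_matrix': array([[415.31027617,   0.        , 255.73830744],
       [  0.        , 415.31027617, 188.57179103],
       [  0.        ,   0.        ,   1.        ]]), 'k1': -0.04600257217531052, 'xyz': array([0.36017906, 0.31181134, 0.90199122]), 'attitude': array([-171.64114193,   -0.18456985,  -88.56296297])}
{'time': np.float64(0.1), 'ee_pos': array([0.165, 0.524, 0.231]), 'tcp_rot': array([-179.931,   -0.   ,  162.539]), 'wrist_force': array([ 0.337, -0.28 ,  0.24 ]), 'opening': np.float64(0.085)}
```

View pics/side0.png

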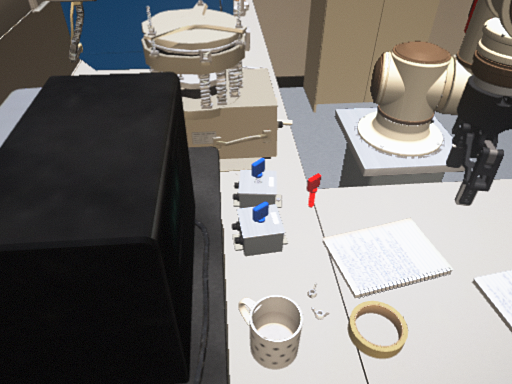

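View pics/top0.png

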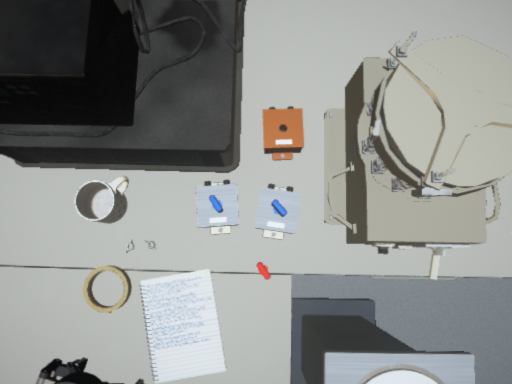

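The side view shows two grey boxes with blue heads at (258,168) and (261,212), which are (279,208) and (216,204) in the top view. A red screw stands at side (314,185), a brown box at top (283,130), and the shaker to the right. I'll enlarge both candidates and measure them.

Run:
```python
from h import *
a=cv2.imread('pics/side0.png')[145:260,225:300];b=cv2.imread('pics/top0.png')[170:250,185:315]
a=cv2.resize(a,None,fx=5,fy=5,interpolation=2);b=cv2.resize(b,None,fx=3.2,fy=3.2,interpolation=2)
c=np.zeros((600,800,3),np.uint8);c[:575,:375]=a;c[:b.shape[0],380:380+b.shape[1]]=b
cv2.imwrite('pics/c1.png',c)
for n in("side","top"):
    p=cv2.imread(f'pics/{n}0.png');d=np.load(f'pics/{n}0.npy')
    h=cv2.cvtColor(p,cv2.COLOR_BGR2HSV)
    m=((h[...,0]>105)&(h[...,0]<128)&(h[...,1]>170)&(h[...,2]>60)).astype(np.uint8)
    k,l,s,ce=cv2.connectedComponentsWithStats(m)
    for i in range(1,k):
        if 30<s[i,4]<2000:
            v,u=np.where(l==i); P=np.array([pt(n,x,y,d[y,x]) for x,y in zip(u,v)])
            zt=np.percentile(P[:,2],90); Q=P[P[:,2]>zt-.006]
            w,V=np.linalg.eigh(np.cov(Q[:,:2].T))
            print(n,ce[i].round(1),s[i],"zmax",P[:,2].max().round(4),zt.round(4),"mean",Q.mean(0).round(4),"yaw",np.degrees(np.arctan2(V[1,1],V[0,1])).round(1),"ext",(np.ptp(Q@np.r_[V[:,1],0]),np.ptp(Q@np.r_[V[:,0],0])))
```

```text
side [257.8 162.3] [252 158  12   9  50] zmax 0.1184 0.1177 mean [0.4413 0.2696 0.1158] yaw -138.1 ext (np.float64(0.03541771518305431), np.float64(0.008613708458399871))
side [260.1 206.3] [253 202  15  10  74] zmax 0.6231 0.1011 mean [0.4491 0.4    0.1065] yaw 82.9 ext (np.float64(0.5888108616105792), np.float64(0.027005989198002456))
top [215.5 203.4] [211 196  10  15  64] zmax 0.902 0.1029 mean [0.4457 0.3883 0.1135] yaw -140.3 ext (np.float64(0.13188882600423985), np.float64(0.009498533724190782))
```

View pics/c1.png

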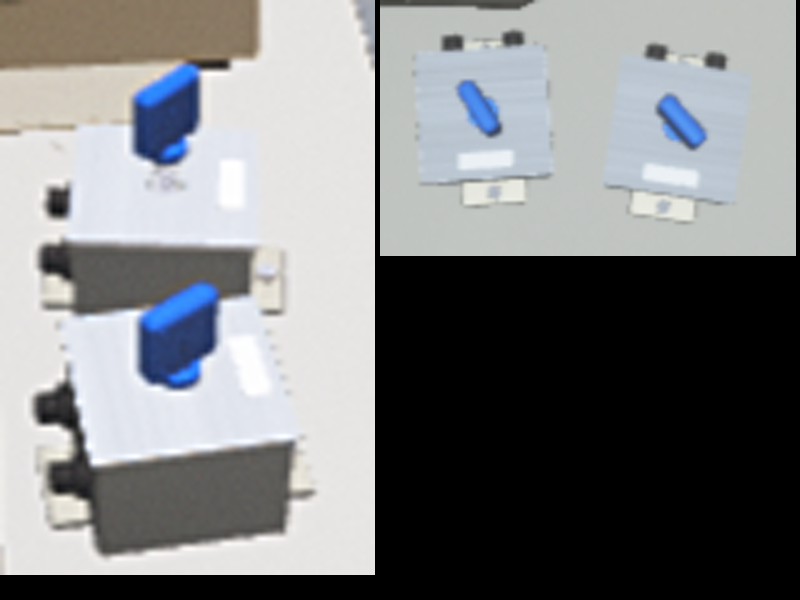

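The enlarged crop settles it. The blue head at side (258,168) / top (279,208), on the box nearer the shaker, has its top at z≈0.118 with the collar clear of the lid, so that is the loose one. The other, at side (261,212), tops out at about 0.10, so it is down. Next I'll refine the target's position and yaw from both views.

Run:
```python
from h import *
for n,c in(("side",(258,165)),("top",(279,208))):
    p=cv2.imread(f'pics/{n}0.png');d=np.load(f'pics/{n}0.npy')
    h=cv2.cvtColor(p,cv2.COLOR_BGR2HSV)
    m=(h[...,0]>103)&(h[...,0]<130)&(h[...,1]>140)
    v,u=np.where(m);k=(abs(u-c[0])<14)&(abs(v-c[1])<14);u,v=u[k],v[k]
    P=np.array([pt(n,x,y,d[y,x]) for x,y in zip(u,v)])
    for lo in(.085,.108,.113):
        k=(P[:,2]>lo)&(P[:,2]<.125);Q=P[k]
        w=cv2.minAreaRect((Q[:,:2]*1000).astype(np.float32))
        e,V=np.linalg.eigh(np.cov(Q[:,:2].T))
        print(n,lo,k.sum(),Q.mean(0).round(4),Q[:,2].max().round(4),w,"pca",np.degrees(np.arctan2(V[1,1],V[0,1])).round(1), "px",u[k].mean(),v[k].mean())
    
f=lambda x,y:(185+(x-380)/3.2,170+y/3.2)
C=np.array([atz("top",*f(*q),.06) for q in((620,55),(750,72),(738,203),(605,187))]);print(C.round(4),C.mean(0))
E=np.array([atz("top",*f(*q),.118) for q in((666,98),(703,140))]);print(E.round(4),E.mean(0),np.degrees(np.arctan2(*(E[1]-E[0])[1::-1])))
```

```text
side 0.085 150 [0.441  0.2714 0.1057] 0.1184 ((439.42510986328125, 268.1417236328125), (36.362613677978516, 9.696761131286621), 40.85131072998047) pca -139.0 px 257.88666666666666 166.54666666666665
side 0.108 70 [0.441  0.27   0.1145] 0.1184 ((439.2618103027344, 267.600341796875), (35.407371520996094, 9.091363906860352), 40.85131072998047) pca -137.5 px 257.85714285714283 162.9
side 0.113 53 [0.4413 0.2694 0.1159] 0.1184 ((439.2618103027344, 267.600341796875), (35.407371520996094, 9.091363906860352), 40.85131072998047) pca -136.7 px 257.7169811320755 162.22641509433961
top 0.085 95 [0.4407 0.2674 0.1162] 0.1207 ((440.2355651855469, 268.20233154296875), (32.29889678955078, 12.134672164916992), 41.59336853027344) pca -137.9 px 278.85263157894735 207.37894736842105
top 0.108 91 [0.4408 0.2671 0.1173] 0.1207 ((440.9092102050781, 267.4434509277344), (32.29889678955078, 10.10519790649414), 41.59336853027344) pca -138.2 px 279.010989010989 207.26373626373626
top 0.113 91 [0.4408 0.2671 0.1173] 0.1207 ((440.9092102050781, 267.4434509277344), (32.29889678955078, 10.10519790649414), 41.59336853027344) pca -138.2 px 279.010989010989 207.26373626373626
[[0.487  0.3035 0.06  ]
 [0.4781 0.2201 0.06  ]
 [0.3945 0.2268 0.06  ]
 [0.4025 0.311  0.06  ]] [0.44053103 0.26537503 0.06      ]
[[0.4532 0.2762 0.118 ]
 [0.4287 0.2538 0.118 ]] [0.44093999 0.2650133  0.118     ] -137.560104044348
```

```bash
python3 -m inch '[[-0.034,-0.016,0,0,0,-0.08,0.3],[-0.068,-0.032,0,0,0,-0.16,0.3],[-0.102,-0.049,0,0,0,-0.24,0.3],[-0.136,-0.065,0,0,0,-0.32,0.3],[-0.17,-0.082,0,0,0,-0.4,0.3],[-0.17,-0.082,0,0,0,-0.4,0.3]]'
python3 - <<'E'
from h import *
o=telemetry.get_obs();print({k:np.round(o[k],3) for k in("time","q","ee_pos","tcp_rot","wrist_force","opening")})
d=np.load('pics/top0.npy')
P=np.array([pt("top",u,v,d[v,u]) for u in range(310,400,3) for v in range(40,290,3) if d[v,u]>0])
for a,b in((.03,.1),(.1,.2),(.2,.45)):
    k=(P[:,2]>a)&(P[:,2]<b);Q=P[k];print(a,b,"x",Q[:,0].min(),Q[:,0].max(),"ymax",Q[:,1].max(),"at",Q[Q[:,1].argmax()], "minx",Q[Q[:,0].argmin()])
E
```

```text
time: 0.6
ee_pos: [0.306, 0.3917, 0.2312]
tcp_rot: [-179.9, 0.0, -174.4]
wrist_force: [-0.9, 0.3, -0.5]
opening: 0.0598
{'time': np.float64(0.6), 'q': array([ 5.2051e+01, -2.2530e+00,  2.6990e+00,  9.4979e+01, -8.8000e-02,
        4.6486e+01]), 'ee_pos': array([0.306, 0.392, 0.231]), 'tcp_rot': array([-1.79920e+02,  4.50000e-02, -1.74435e+02]), 'wrist_force': array([-0.893,  0.339, -0.459]), 'opening': np.float64(0.06)}
0.03 0.1 x 0.35908801183196665 0.718472501298263 ymax 0.16413628175800515 at [0.50362675 0.16413628 0.09532133] minx [0.35908801 0.06792246 0.08475188]
0.1 0.2 x 0.3760454254062524 0.724333320837551 ymax 0.17378197909213292 at [0.46483265 0.17378198 0.11633304] minx [0.37604543 0.07962843 0.10540061]
0.2 0.45 x 0.4773936658062905 0.663572036320076 ymax 0.1416092645393927 at [0.53389937 0.14160926 0.31235559] minx [0.47739367 0.06937325 0.20077631]
```

```bash
python3 -m inch '[[-0.02,-0.023,0,0,0,-0.106,0.3],[-0.04,-0.046,0,0,0,-0.212,0.3],[-0.061,-0.069,0,0,0,-0.318,0.3],[-0.081,-0.092,0.01,0,0,-0.424,0.3],[-0.102,-0.115,0.03,0,0,-0.53,0.3],[-0.122,-0.137,0.05,0,0,-0.635,0.3],[-0.122,-0.137,0.06,0,0,-0.635,0.3],[-0.122,-0.137,0.06,0,0,-0.635,0.3]]'
python3 - <<'E'
from h import *
shot("side","s1");shot("top","t1")
a=cv2.imread('pics/side0.png')
a=cv2.resize(cv2.imread('pics/s1.png')[60:240,180:360],None,fx=2.2,fy=2.2,interpolation=2);b=cv2.resize(cv2.imread('pics/t1.png')[120:300,200:380],None,fx=2.2,fy=2.2,interpolation=2)
cv2.imwrite('pics/c2.png',np.hstack([a,b]))
E
```

```text
time: 1.27
ee_pos: [0.4367, 0.2692, 0.1683]
tcp_rot: [179.9, -0.3, -138.4]
wrist_force: [-0.4, 0.7, -0.1]
opening: 0.0595
```

View pics/c2.png

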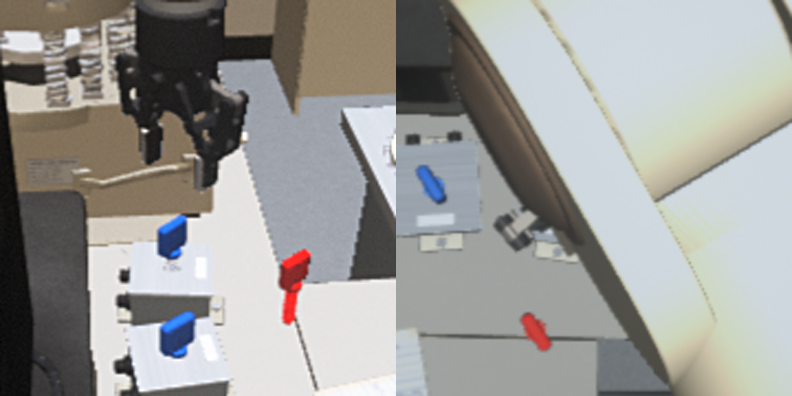

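The crop shows the open jaws straddling the blue blade from above, with fingertips at crop (148,160) and (203,185). The top camera's view is blocked by the arm. I'll check the calibration by projecting the TCP into the side view.

Run:
```python
from h import *
o=telemetry.get_obs();print({k:np.round(o[k],4) for k in("time","q","ee_pos","tcp_rot","wrist_force","opening")})
K,k1,t,A=info("side")
def pr(p): 
    c=A.T@(np.array(p)-t); return cv2.projectPoints(c.reshape(1,1,3),np.zeros(3),np.zeros(3),K,np.array([k1,0,0,0,0.]))[0].ravel()
e=np.array(o["ee_pos"]);y=R.from_euler('xyz',o["tcp_rot"],degrees=True).as_matrix()[:,1]
f=lambda q:((q-[180,60])*2.2).round(1)
print(f(pr(e)),[f(pr(e+s*(o["opening"]/2+.004)*y)) for s in(1,-1)])
# tip pixels -> depth points
d=np.load('pics/s1.npy')
for cx,cy in((148,156),(203,180),(150,158),(206,182)):
    u,v=180+cx/2.2,60+cy/2.2; print(pt("side",u,v,d[int(round(v)),int(round(u))]).round(4))
```

```text
{'time': np.float64(1.3667), 'q': array([ 3.18071e+01, -7.52300e-01, -2.46800e+00,  8.83327e+01,
        1.90000e-02, -9.91940e+00]), 'ee_pos': array([0.4366, 0.2709, 0.1713]), 'tcp_rot': array([ 1.799730e+02, -4.440000e-02, -1.382735e+02]), 'wrist_force': array([0.4038, 0.0382, 0.4757]), 'opening': np.float64(0.0597)}
[176.9 177.6] [array([204.1, 191.6]), array([150.9, 164.2])]
[0.4623 0.2516 0.1843]
[0.4163 0.301  0.1872]
[0.4599 0.2453 0.1781]
[0.4141 0.3056 0.1879]
```

```bash
python3 -m inch '[[0,-0.0055,0.01,0,0,-0.005,0.3],[0,-0.0055,0.03,0,0,-0.005,0.3],[0,-0.0055,0.05,0,0,-0.005,0.3],[0,-0.0055,0.065,0,0,-0.005,0.3],[0,-0.0055,0.077,0,0,-0.005,0.3],[0,-0.0055,0.083,0,0,-0.005,0.3],[0,-0.0055,0.083,0,0,-0.005,0.3],[0,-0.0055,0.083,0,0,-0.005,0.3],[0,-0.0055,0.083,0,0,-0.005,0.3]]' 70
python3 - <<'E'
from h import *
o=telemetry.get_obs();print({k:np.round(o[k],4) for k in("ee_pos","tcp_rot")})
shot("side","s2")
cv2.imwrite('pics/c3.png',cv2.resize(cv2.imread('pics/s2.png')[100:250,190:330],None,fx=4,fy=4,interpolation=2))
E
```

```text
time: 2.12
ee_pos: [0.4412, 0.267, 0.0894]
tcp_rot: [-180.0, 0.1, -137.9]
wrist_force: [-0.2, 0.5, 0.1]
opening: 0.0596
{'ee_pos': array([0.4412, 0.267 , 0.0894]), 'tcp_rot': array([-1.799838e+02,  9.330000e-02, -1.378655e+02])}
```

View pics/c3.png

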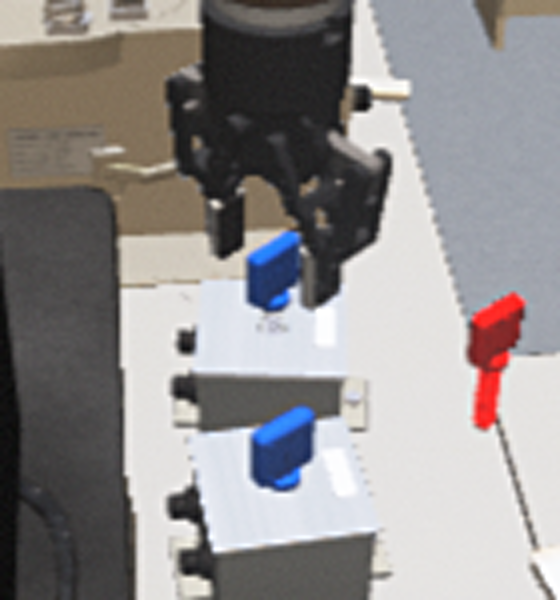

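The picture shows the blade at crop (273,270), between the fingers at (228,230) and (318,280). I'll close the gripper.

```bash
python3 -m inch '[[0,0,0,0,0,0,0.7],[0,0,0,0,0,0,0.8],[0,0,0,0,0,0,0.9],[0,0,0,0,0,0,1],[0,0,0,0,0,0,1],[0,0,0,0,0,0,1],[0,0,0,0,0,0,1],[0,0,0,0,0,0,1]]' 70
```

```text
time: 2.83
ee_pos: [0.4407, 0.2666, 0.0883]
tcp_rot: [180.0, 0.0, -137.9]
wrist_force: [-0.0, 0.4, 0.6]
opening: 0.0105
```

```bash
python3 -m inch '[[0,0,0.002,0,0,0,1],[0,0,0.004,0,0,0,1],[0,0,0.006,0,0,0,1],[0,0,0.008,0,0,0,1],[0,0,0.009,0,0,0,1],[0,0,0.009,0,0,0,1],[0,0,0.009,0,0,0,1],[0,0,0.009,0,0,0,1]]' 70
```

```text
time: 3.5
ee_pos: [0.441, 0.2667, 0.0805]
tcp_rot: [-180.0, 0.1, -137.9]
wrist_force: [-3.2, -0.5, 11.1]
opening: 0.0112
```

```bash
python3 -m inch '[[0,0,0.001,0,0,0,1],[0,0,0.001,0,0,0.08,1],[0,0,0.001,0,0,0.16,1],[0,0,0.001,0,0,0.24,1],[0,0,0.001,0,0,0.32,1],[0,0,0.001,0,0,0.4,1],[0,0,0.001,0,0,0.48,1],[0,0,0.001,0,0,0.56,1],[0,0,0.001,0,0,0.64,1],[0,0,0.001,0,0,0.7,1],[0,0,0.001,0,0,0.7,1]]' 70
```

```text
time: 4.42
ee_pos: [0.4409, 0.2667, 0.0796]
tcp_rot: [180.0, 0.1, -178.2]
wrist_force: [-3.5, -2.1, 12.3]
opening: 0.0106
```

```bash
python3 -m inch '[[0,0,0,0,0,0.08,1],[0,0,0,0,0,0.16,1],[0,0,0,0,0,0.24,1],[0,0,0,0,0,0.32,1],[0,0,0,0,0,0.4,1],[0,0,0,0,0,0.48,1],[0,0,0,0,0,0.56,1],[0,0,0,0,0,0.64,1],[0,0,0,0,0,0.72,1],[0,0,0,0,0,0.8,1],[0,0,0,0,0,0.8,1],[0,0,0,0,0,0.8,1]]' 70
python3 - <<'E'
from h import *
o=telemetry.get_obs();print({k:np.round(o[k],3) for k in("q","wrist_force","torque")})
shot("side","s3")
cv2.imwrite('pics/c4.png',cv2.resize(cv2.imread('pics/s3.png')[120:220,200:310],None,fx=5,fy=5,interpolation=2))
E
```

```text
time: 5.42
ee_pos: [0.4409, 0.2668, 0.0796]
tcp_rot: [179.9, -0.0, 136.2]
wrist_force: [-4.8, -0.2, 12.4]
opening: 0.0111
{'q': array([ 3.1169e+01, -6.1000e-02, -1.1910e+01,  7.8070e+01,  2.3000e-02,
        7.5012e+01]), 'wrist_force': array([-4.8  , -0.219, 12.365]), 'torque': array([-0.261,  1.085, -0.014])}
```

View pics/c4.png

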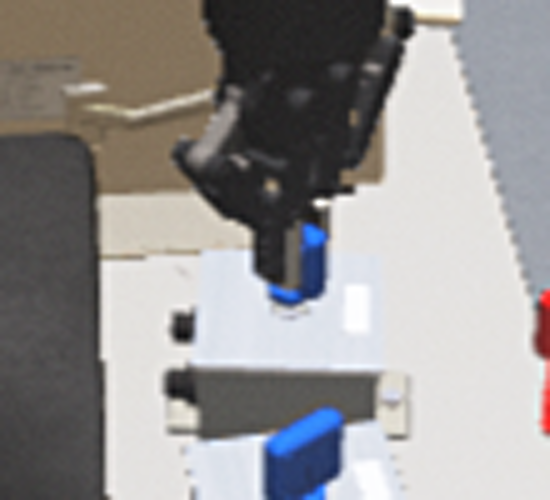

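The picture shows the blade still between the pads at crop (300,260), turned with the gripper. The tool has turned 86° with a push of about 12.4 N. I'll let the spring come back up, then open and retreat.

```bash
python3 -m inch '[[0,0,-0.002,0,0,0,1],[0,0,-0.004,0,0,0,1],[0,0,-0.006,0,0,0,1],[0,0,-0.0075,0,0,0,1],[0,0,-0.0075,0,0,0,1],[0,0,-0.0075,0,0,0,1],[0,0,-0.0075,0,0,0,0.8],[0,0,-0.0075,0,0,0,0.6],[0,0,-0.0075,0,0,0,0.3],[0,0,-0.0075,0,0,0,0.3],[0,0,-0.0075,0,0,0,0.3],[0,0,-0.0075,0,0,0,0.3]]'
python3 - <<'E'
from h import *
shot("side","s4")
cv2.imwrite('pics/c5.png',cv2.resize(cv2.imread('pics/s4.png')[120:220,200:310],None,fx=5,fy=5,interpolation=2))
E
```

```text
time: 6.47
ee_pos: [0.4407, 0.2665, 0.0856]
tcp_rot: [-180.0, 0.0, 136.2]
wrist_force: [0.7, 0.4, -0.0]
opening: 0.0595
```

View pics/c5.png

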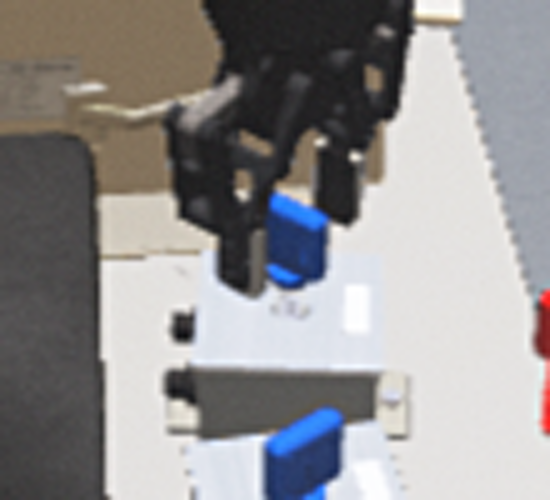

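The screw stands upright at crop (298,240), free between the open fingers. I'll go straight up, then back, and check it.

```bash
python3 -m inch '[[0,0,-0.01,0,0,0,0.3],[0,0,-0.03,0,0,0,0.3],[0,0,-0.055,0,0,0,0.3],[0,0,-0.08,0,0,0,0.3],[0,0,-0.105,0,0,0,0.3],[0,0,-0.13,0,0,0,0.3],[0,0,-0.13,0,0,0,0.3],[0,0,-0.13,0,0,0,0.3]]'
python3 - <<'E'
from h import *
p,d=shot("side","s5")
cv2.imwrite('pics/c6.png',cv2.resize(cv2.imread('pics/s5.png')[120:220,200:310],None,fx=5,fy=5,interpolation=2))
h=cv2.cvtColor(p,cv2.COLOR_RGB2HSV);m=(h[...,0]>103)&(h[...,0]<130)&(h[...,1]>140)
v,u=np.where(m);k=(abs(u-258)<14)&(abs(v-166)<14);P=np.array([pt("side",x,y,d[y,x]) for x,y in zip(u[k],v[k])])
Q=P[(P[:,2]>.108)&(P[:,2]<.13)];e,V=np.linalg.eigh(np.cov(Q[:,:2].T));print(Q.mean(0),P[:,2].max(),np.degrees(np.arctan2(V[1,1],V[0,1])))
E
```

```text
time: 7.18
ee_pos: [0.4414, 0.2669, 0.2179]
tcp_rot: [179.8, 0.0, 136.2]
wrist_force: [-0.6, -0.5, -0.8]
opening: 0.06
[0.44079051 0.27045504 0.11441294] 0.6230738032878852 136.6255542800735
```

View pics/c6.png

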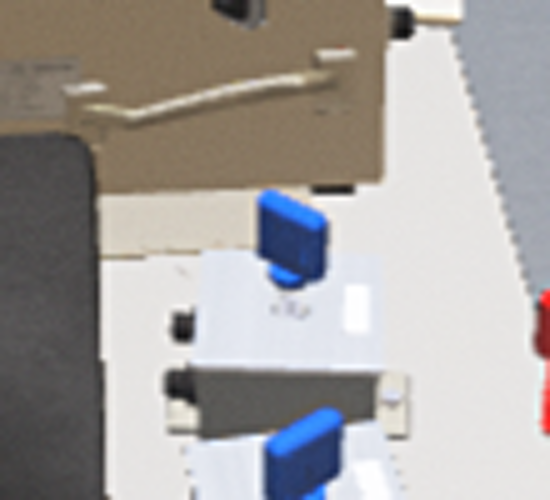

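The screw stands upright at crop (293,240), its yaw now 136.6° where it was about 42°, so it has turned about 85° clockwise. The gripper is clear.

```bash
python3 -c "
from workcell import order
print(order.job_done())"
```

```text
the job is handed in; nothing more can be done
None
```

The loose screw was on the box nearer the shaker. Its blade top stood at 118 mm, against about 101 mm for the screw already down. I gripped its flats and pushed down 8–9 mm; the wrist force read 11–12.4 N. I held that push through an 86° clockwise turn, let the spring come back up, opened the gripper and retreated about 13 cm straight up. The job was handed in at about 7 s on the robot's clock.

My last checks in the side view:
- **Turn:** the blade's yaw is 136.6°, where it was about 42° at the start. That is a clockwise turn of about 85°, matching the tool's 86°.
- **Position:** the blade top's centre is within about 1 mm of where it was at the start, and in the picture the screw looks upright and clear of the gripper.
- **Not confirmed:** the thread and seat values can't be read directly; I inferred them from the force and the turn. The final top-height check picked up a bad depth pixel (0.62 m), so I ignored that figure. I took no final top view.

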